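# Jam from behind the cartons

## Robot

A 7-joint arm with a two-finger parallel gripper is mounted at the origin on a cart in front of the work surface, level with it; the furniture and walls round the work are solid. World frame = base frame: x ahead of the robot, y to its left, z up, the work surface at z = 0. Lengths are in m, angles in rad, forces in N, time in s.
With the tool pointing down it reaches from about 0.425 to 1.025 m from the base axis. Payload 9.4 kg.
Tool frame: the origin (TCP) lies at the very end of the fingers, on their centre line; the grasp point (between the pads) lies 19 mm behind it; z points along the fingers, y is the line along which they close (so a half turn about z gives the same grasp; the last joint's range is limited). The gripper opens to 85 mm and grips with 20 to 120 N. Pads are 22 mm wide; open, the fingers measure 114 mm over their backs; the gripper's body (76 mm by 85 mm) begins 54 mm behind the grasp point. The pads swing forward as they close: fully open they stand 13 mm farther back than shut.
Start: joints at [1.071, 0.599, -0.003, 1.599, 0.002, 0.943, -0.08], TCP at [0.297, -0.661, 0.231] pointing down, gripper open.
Joint ranges: [-2.57, 2.57], [-0.35, 1.97], [-1.29, 1.29], [0.11, 2.56], [-1.05, 4.19], [0.11, 1.86], [-2.63, 2.63]. Speed limits (rad/s): [2.22, 2.22, 3.01, 3.01, 3.14, 3.14, 3.14].

## Interface

Orientations are given as [roll, pitch, yaw] about the fixed x, y, z axes, in that order (R = Rz(yaw) Ry(pitch) Rx(roll)).
In Python, from station import robot gives the robot as it stands.
- The arm moves only by the tool arm_command, never from a script. Its argument "targets" is a list of rows, each an object with "delta_pos": the shift along the tool's x, y, z in mm, a list of three; "roll": the turn about the tool's z in degrees; "hand": the closure, from -1 (fully open) to 1 (shut). In form: [{"delta_pos": [x, y, z], "roll": roll, "hand": hand}, ...]. A call has 1 to 5 rows; each row shifts and turns the commanded pose from where the row before left it, along the tool's axes as they then stand; what a row does not reach is not made up. A row lasts 1/10 s, in which the tool goes at most 50 mm and 8.59 degrees, less where a joint would pass 70% of its speed; a pose out of reach is approached as far as the arm can. A call with a gripper value outside its range is refused whole. The fingers move at their own pace and stop on an object; "squeeze" is the grip in N (left out, the last holds). Time passes only in rows, so rows that do not move let the fingers close. It gives the time, the measured TCP pose, the force, the opening and the grip force at its end, in the units of the state.
- robot.observe(): the state, without advancing time (a new reading comes with each control period).
- robot.read_camera(name): name is "scene" or "top" or "wrist"; returns the picture (420x560x3 uint8, red, green, blue); there is no depth.
- robot.camera_params(name): a dict with "fov_y" (degrees; the focal length in pixels is half the picture's height over the tangent of half this angle, whatever the lens; pixels are square), "cx", "cy" (the principal point, pixels), "rvec" (rotation vector, rad) and "tvec" (3), from world to camera coordinates, as OpenCV has them. Camera axes: x right, y down, z forward; pixel columns grow to the right and rows downward; lengths in m; the calibration is good to about 2 mm. A picture is of the moment at which its call begins: read the wrist's pose just before it. camera_params takes no time and is no camera call; for the wrist camera it gives the pose at the moment of the call.
- robot.finish_job(): hands the job in; it is judged then, once.
Trained networks look in the newest picture that a camera, given by its name, has taken for a name from the list of things; names that differ only in an ending like _2 or _b are one class to them, and where a whole thing is asked for, a point or a joint stands for the part that bears it (a point fixed in the world has none). Each returns a list of dicts, best first, with "p" (0 to 1); they miss things now and then, are a little off and sometimes report something else, mostly with a low value. They report only what shows in the picture. A call takes as long as a camera call. They do not tell look-alikes from the thing itself.
- robot.masks_of(camera, target): "region" (420x560 bool, what is visible of it).
- robot.tip_of(camera, target): "centre" ([x, y, z] in m, in world coordinates, good to about 4 mm: a listed point, or the origin of a listed thing).
The state is a dict: "clock": time; "q": joint angles; "dq": joint speeds; "tau": joint torques, N m; "ee_pos": TCP position; "ee_rot": TCP orientation; "contact_force": force on the tool from outside, world axes, zero at the start; "ft_torque": the same for the moment, N m; "width": finger opening in m; "grasp_force": force on a finger pad.
Only numpy, scipy, OpenCV 4.12 (cv2) and the standard library are available. Lean on these libraries where they do the work, as an engineer would, in place of code of your own. Each camera call takes 0.05 s, during which the arm holds its last target. There are 200 camera calls.

## Task

The jam portion on the grey tray is wanted for breakfast, but the two cartons on that tray stand in front of it: first move both cartons over onto the wooden board, standing upright and wholly on it, and only then set the jam portion in the middle of the small white plate. With the jam on the plate, put each carton back on the tray upright in the place where it stood, turned the same way or end for end; never tip a carton over, and leave the two coffee capsules next to the jam where they are.

Things in the scene. Friction and masses are not known exactly. Their poses are not given: they have to be found in the camera images.
- tray: Low grey plastic tray, 230 (x) x 205 (y) mm, fixed to the worktop; its floor is 6 mm above the worktop; rim 11 mm high, 5 mm wide. Origin: centre of its underside, on the worktop. The two cartons stand side by side on its near half, long sides along its x axis, 40 mm apart; behind them, in a row along y, stand the jam portion and two coffee capsules.
- board_mid (a point): Centre of the top face of the wooden board (the side area): plain rectangular wooden chopping board, 150 (x) x 200 (y) mm, 14 mm thick, fixed to the worktop. Axes along its sides, z up.
- plate: Small round white ceramic plate, 120 mm across, 12 mm high, fixed to the worktop behind the board as seen from the robot; its flat inner floor is 5 mm above the worktop and about 74 mm across. Origin: centre of its underside.
- tea_carton: The shorter carton on the tray: green upright carton, 64 (own x) x 106 (own y) x 105 (z) mm, about 0.07 kg. Origin: centre of its underside; z up. Grasp across its 64 mm side (own x). A like carton stands at the back of the worktop and is not meant.
- stock_carton: The longer carton on the tray: yellow upright carton, 62 (own x) x 127 (own y) x 104 (z) mm, about 0.14 kg. Origin: centre of its underside; z up. Grasp across its 62 mm side (own x). A like carton stands at the back of the worktop and is not meant.
- jam: Sealed jam portion on the tray behind the cartons, a flat rectangular tub with a flanged lid, 38 (own x) x 46 (own y) x 18 (z) mm, 0.03 kg, its sides tapering down from the flange. Origin: centre of its underside; z up. Other jam portions far to the left are not meant.
- capsule_a: Dark coffee capsule (domed cup, 34 mm across the foot, 30 mm high) standing on the tray in the row with the jam; stays there. Origin: centre of its underside.
- capsule_b: The other, like coffee capsule in the row with the jam; stays there. Origin: centre of its underside.
There are look-alikes about, which are no part of the job. Several things have the shape of the stock_carton; the one meant has the colours described above.

How it is judged:
By the outcome, as a careful person would: the job done as asked, in the order asked, and still so for the second after the job is handed in, with the robot touching nothing.
It also fails if it takes over 115 s, if anything falls off the work surface, if the arm or the gripper's body presses on something with over 40 N, if the wrist force passes 120 N, or if a joint passes its speed limit or range.

## Working session

There is one attempt and no reset: what is moved stays moved. The work goes in short steps, Python scripts to look and compute and a tool call to move; the robot and the scene stay as the last step left them, time stands still between calls to the robot, and variables do not carry over. Pictures are saved under pics/ and viewed, at most 14 in all, crops included, and the job is handed in when it is done.

Besides the shell and the picture viewer there is one more tool, called after "Emit:" as name([rows], argument=value, ...), one row to a line, values as JSON. arm_command: Moves the arm, as the interface text tells. Its arguments: {"type":"object","properties":{"targets":{"type":"array","items":{"type":"object","properties":{"delta_pos":{"type":"array","items":{"type":"number"}},"roll":{"type":"number"},"hand":{"type":"number"}}}},"squeeze":{"type":"number"}},"required":["targets"]}

```bash
mkdir -p pics; ls; cat > h.py <<'E'
import numpy as np, cv2
from station import robot
def save(cam,name):
    im=robot.read_camera(cam); cv2.imwrite(f'pics/{name}.png',im[:,:,::-1]); return im
def cam(c):
    p=robot.camera_params(c); f=210/np.tan(np.radians(p['fov_y'])/2)
    K=np.array([[f,0,p['cx']],[0,f,p['cy']],[0,0,1]]); R=cv2.Rodrigues(np.array(p['rvec'],float))[0]
    return K,R,np.array(p['tvec'],float)
def proj(c,P):
    K,R,t=cam(c); q=(np.atleast_2d(P)@R.T+t)@K.T; return q[:,:2]/q[:,2:]
def ray(c,uv,z):
    K,R,t=cam(c); uv=np.atleast_2d(uv); d=np.c_[uv,np.ones(len(uv))]@np.linalg.inv(K).T@R; o=-R.T@t
    return o+d*((z-o[2])/d[:,2])[:,None]
E
python3 - <<'E'
from h import *
np.set_printoptions(precision=4,suppress=True)
a=save('scene','s0');b=save('top','t0')
for c in ['scene','top']:
  print(c,robot.camera_params(c))
  for n in ['tray','board_mid','plate','tea_carton','stock_carton','jam','capsule_a']:
    print(n,[(np.round(r['centre'],4).tolist(),round(r['p'],2)) for r in robot.tip_of(c,n)])
print(robot.observe())
E
```

```text
pics
scene {'fov_y': 48.244103880066824, 'cx': 284.6770328860835, 'cy': 207.29130504963126, 'rvec': array([ 2.2737, -0.8042,  0.2971]), 'tvec': array([-0.2414,  0.4347,  0.6068])}
tray [([0.4338, 0.1042, 0.0082], 0.22)]
board_mid [([0.4589, 0.3095, 0.0162], 0.96)]
plate [([0.6095, 0.2869, -0.0006], 0.91)]
tea_carton [([0.418, 0.002, 0.0027], 0.86)]
stock_carton [([0.4428, 0.5721, -0.0007], 0.94), ([0.4336, 0.1063, 0.0093], 0.65)]
jam [([0.5211, 0.117, 0.0086], 0.62)]
capsule_a [([0.5189, -0.0117, 0.0066], 0.82), ([0.5204, 0.0508, 0.0043], 0.41)]
top {'fov_y': 47.676463690097975, 'cx': 281.8936709475467, 'cy': 209.91005800874905, 'rvec': array([ 2.1656, -2.1478,  0.1776]), 'tvec': array([0.2686, 0.5393, 1.1081])}
tray [([0.463, 0.0555, 0.0001], 0.77)]
board_mid [([0.4561, 0.3117, 0.0112], 0.69)]
plate [([0.6063, 0.288, 0.0033], 0.79)]
tea_carton [([0.4198, 0.0056, 0.006], 0.72)]
stock_carton [([0.4465, 0.5721, 0.0013], 0.62), ([0.4307, 0.1107, 0.0048], 0.59)]
jam [([0.5213, 0.1212, 0.0057], 0.75)]
capsule_a [([0.5216, -0.0088, 0.0059], 0.74), ([0.5239, 0.0514, 0.0057], 0.68)]
{'clock': 0.8, 'q': array([ 1.0713,  0.5993, -0.0025,  1.5994,  0.0018,  0.9429, -0.0798]), 'dq': array([ 0.0009,  0.0001,  0.0008, -0.0019,  0.0021,  0.0003,  0.0005]), 'tau': array([ -0.0001, -77.6128,   1.5645, -25.8381,   0.0126,   0.0017,
         0.    ]), 'ee_pos': array([ 0.2975, -0.6612,  0.2313]), 'ee_rot': array([3.1416, 0.0001, 0.4228]), 'contact_force': array([0.0528, 0.2023, 0.0428]), 'ft_torque': array([-0.0418,  0.007 ,  0.0612]), 'grasp_force': 0.0, 'width': 0.08576336110054966}
```

View pics/s0.png

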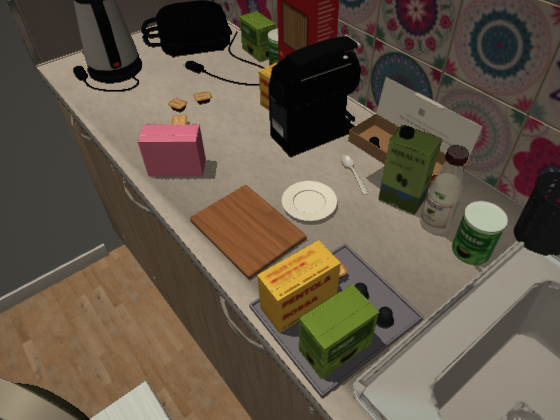

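View pics/t0.png

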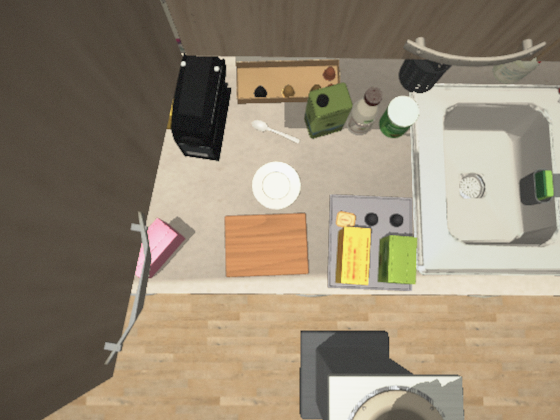

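The scene view shows yellow (300,285) and green (338,330) cartons on the tray, with the board at (247,228) and the plate at (309,201). In the top view the jam is at (347,219), the capsules at (371,219) and (396,220), and the plate at (276,185). Next I'll refine the poses by silhouette fitting.

```bash
cat >> h.py <<'E'
def box(x,y,z,yaw,sx,sy,h):
    c,s=np.cos(yaw),np.sin(yaw)
    return np.array([[x+c*a-s*b,y+s*a+c*b,z+k] for a in(-sx/2,sx/2) for b in(-sy/2,sy/2) for k in(0,h)])
def hull(c,P,S=4):
    m=np.zeros((420*S,560*S),np.uint8); p=proj(c,P)
    cv2.fillConvexPoly(m,cv2.convexHull(np.round((p+.5)*S-.5).astype(np.int32)),1)
    return cv2.resize(m.astype(np.float32),(560,420),interpolation=cv2.INTER_AREA)
def mask(c,n,near,z=0.05):
    best=None;u=proj(c,[[near[0],near[1],z]])[0]
    for r in robot.masks_of(c,n):
        ys,xs=np.nonzero(r['region']); d=np.hypot(xs.mean()-u[0],ys.mean()-u[1])
        if best is None or d<best[0]: best=(d,r['region'],r['p'])
    return best
def fit(masks,x0,z,dims,occ={}):
    from scipy.optimize import minimize
    def cost(v):
        e=0
        for c,m in masks.items():
            h=hull(c,box(v[0],v[1],z,v[2],*dims))
            if c in occ: h=h*(1-occ[c])
            e+=np.abs(h-m).sum()/m.sum()
        return e
    s=np.array([x0]+[np.array(x0)+d for d in ([.008,0,0],[0,.008,0],[0,0,.06])])
    r=minimize(cost,x0,method='Nelder-Mead',options=dict(initial_simplex=s,xatol=2e-4,fatol=1e-4))
    return r.x,r.fun
E
cat > f.py <<'E'
from h import *
np.set_printoptions(precision=4,suppress=True)
robot.read_camera('scene');robot.read_camera('top')
M={}
for n,p in dict(tea_carton=(.419,.004),stock_carton=(.432,.108)).items():
    for c in ['scene','top']:
        b=mask(c,n,p); print(n,c,b[0],b[2],b[1].sum()); M[n,c]=b[1].astype(np.float32)
T=(.064,.106,.105);S=(.062,.127,.104);q=np.pi/2
for cs in (['scene'],['top'],['scene','top']):
    t,e=fit({c:M['tea_carton',c] for c in cs},[.419,.004,q],.006,T); print('tea',cs,t[:2],np.degrees(t[2])-90,e)
    occ={'scene':hull('scene',box(*t[:2],.006,t[2],*T))}
    t,e=fit({c:M['stock_carton',c] for c in cs},[.432,.108,q],.006,S,occ); print('stock',cs,t[:2],np.degrees(t[2])-90,e)
def rect(n,p,z):
    b=mask('top',n,p,z)
    k=max(cv2.findContours(b[1].astype(np.uint8),0,2)[0],key=cv2.contourArea)[:,0]
    w=ray('top',k,z)[:,:2].astype(np.float32)
    print(n,cv2.minAreaRect(w) if n!='plate' else cv2.fitEllipse(w),b[2])
rect('tray',(.463,.055),.008);rect('board_mid',(.457,.31),.014);rect('plate',(.608,.287),.012);rect('jam',(.521,.12),.024)
E
python3 f.py
```

```text
tea_carton scene 4.751376253710614 0.96 4746
tea_carton top 1.3302805256738957 0.6 1855
stock_carton scene 4.436219403568848 0.79 4683
stock_carton top 1.7724901325069076 0.69 1870
tea ['scene'] [0.4195 0.006 ] -2.2706121313219683 0.04958122596144676
stock ['scene'] [0.4281 0.1071] -4.080943298629464 0.046484626829624176
tea ['top'] [0.4189 0.0063] -4.0480784843787205 0.04147574305534363
stock ['top'] [0.4269 0.1096] -3.7913835513670904 0.048629678785800934
tea ['scene', 'top'] [0.4191 0.0066] -3.2786433700686075 0.09402699768543243
stock ['scene', 'top'] [0.4273 0.1098] -3.2769928244860864 0.11513407528400421
tray ((0.4655606150627136, 0.05670475959777832), (0.21001188457012177, 0.23261840641498566), 88.45762634277344) 0.59
board_mid ((0.45651954412460327, 0.31197279691696167), (0.14946313202381134, 0.19905562698841095), 2.535370111465454) 0.65
plate ((0.6045045852661133, 0.28864586353302), (0.11533123254776001, 0.11659495532512665), 102.7387924194336) 0.68
jam ((0.5203200578689575, 0.11789480596780777), (0.046405550092458725, 0.03937564790248871), 89.45032501220703) 0.57
```

Emit:
arm_command([
  {"delta_pos": [0,0,-20],"roll": 0,"hand": -1},
])

```text
clock: 1.4
ee_pos: [0.2969, -0.6598, 0.2488]
ee_rot: [-3.137, 0.0, 0.423]
contact_force: [0.5, 0.4, 0.5]
width: 0.0852
grasp_force: 0.0
```

Emit:
arm_command([
  {"delta_pos": [0,0,0],"roll": 7,"hand": -1},
  {"delta_pos": [0,0,0],"roll": 7,"hand": -1},
  {"delta_pos": [0,0,0],"roll": 7,"hand": -1},
  {"delta_pos": [0,0,0],"roll": 6.5,"hand": -1},
  {"delta_pos": [13,-46,0],"roll": 0,"hand": -1},
])

```text
clock: 1.9
ee_pos: [0.3097, -0.6204, 0.2508]
ee_rot: [3.138, 0.002, -0.068]
contact_force: [1.2, 0.6, -0.1]
width: 0.0851
grasp_force: 0.0
```

Emit:
arm_command([
  {"delta_pos": [13,-46,0],"roll": 0,"hand": -1},
  {"delta_pos": [13,-46,0],"roll": 0,"hand": -1},
  {"delta_pos": [13,-46,0],"roll": 0,"hand": -1},
  {"delta_pos": [13,-46,0],"roll": 0,"hand": -1},
  {"delta_pos": [13,-46,0],"roll": 0,"hand": -1},
])

```text
clock: 2.4
ee_pos: [0.3916, -0.3883, 0.2515]
ee_rot: [3.141, -0.001, -0.057]
contact_force: [0.7, 0.4, 0.1]
width: 0.0856
grasp_force: 0.0
```

Emit:
arm_command([
  {"delta_pos": [13,-46,0],"roll": 0,"hand": -1},
  {"delta_pos": [13,-46,0],"roll": 0,"hand": -1},
  {"delta_pos": [13,-46,0],"roll": 0,"hand": -1},
  {"delta_pos": [13,-46,0],"roll": 0,"hand": -1},
  {"delta_pos": [13,-46,0],"roll": 0,"hand": -1},
])

```text
clock: 2.9
ee_pos: [0.4696, -0.1624, 0.2516]
ee_rot: [3.141, -0.001, -0.057]
contact_force: [1.2, 0.1, -0.1]
width: 0.0853
grasp_force: 0.0
```

Emit:
arm_command([
  {"delta_pos": [10,-46,0],"roll": 0,"hand": -1},
  {"delta_pos": [-13,-45,0],"roll": 0,"hand": -1},
  {"delta_pos": [-13,-45,0],"roll": 0,"hand": -1},
  {"delta_pos": [0,0,0],"roll": 0,"hand": -1},
  {"delta_pos": [0,0,0],"roll": 0,"hand": -1},
])

```text
clock: 3.4
ee_pos: [0.461, -0.0266, 0.2516]
ee_rot: [-3.142, -0.001, -0.054]
contact_force: [0.2, -0.4, 0.6]
width: 0.0854
grasp_force: 0.0
```

Emit:
arm_command([
  {"delta_pos": [-11.3,-44.6,0],"roll": 0,"hand": -1},
  {"delta_pos": [-11.3,-44.6,0],"roll": 0,"hand": -1},
  {"delta_pos": [-11.3,-44.6,0],"roll": 0,"hand": -1},
  {"delta_pos": [0,0,45],"roll": 0,"hand": -1},
  {"delta_pos": [0,0,45],"roll": 0,"hand": -1},
])

```text
clock: 3.9
ee_pos: [0.4366, 0.1085, 0.1614]
ee_rot: [-3.14, -0.005, -0.057]
contact_force: [1.1, -0.4, -0.3]
width: 0.0857
grasp_force: 0.0
```

Emit:
arm_command([
  {"delta_pos": [0,0,20],"roll": 0,"hand": -1},
  {"delta_pos": [0,0,0],"roll": 0,"hand": -1},
])

```text
clock: 4.1
ee_pos: [0.4342, 0.1063, 0.139]
ee_rot: [3.139, 0.004, -0.059]
contact_force: [-0.0, -0.8, -0.5]
width: 0.0852
grasp_force: 0.0
```

```bash
python3 - <<'E'
from h import *
o=robot.observe();print(o['ee_pos'],o['ee_rot'])
save('wrist','w1')
print(robot.camera_params('wrist'))
for n in ['stock_carton','tea_carton','jam']: print(n,[(np.round(r['centre'],4).tolist(),round(r['p'],2)) for r in robot.tip_of('wrist',n)])
E
```

```text
[0.43419394 0.10632539 0.13902818] [ 3.13920688  0.0041206  -0.05917887]
{'fov_y': 60.4467749973556, 'cx': 283.73437677588464, 'cy': 217.00681356604352, 'rvec': array([-2.01371219,  2.13646977,  0.2969435 ]), 'tvec': array([0.13070103, 0.39899141, 0.40725397])}
stock_carton [([0.4282, 0.111, 0.0075], 0.9)]
tea_carton [([0.4239, 0.0046, 0.0081], 0.72)]
jam [([0.5265, 0.1164, 0.0065], 0.65)]
```

View pics/w1.png

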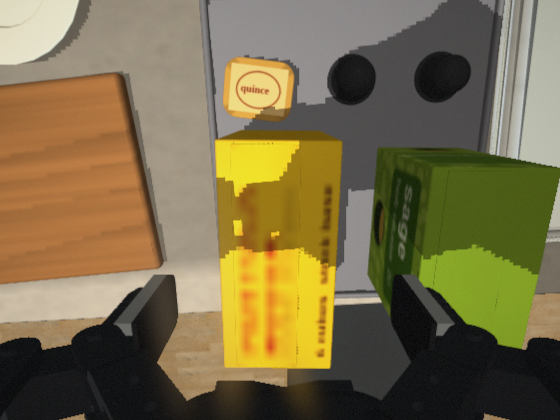

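The wrist view shows the yellow carton top (217–340, 135–367), aligned with the tool and about 3 mm to the left of the centre between the fingers. I'll correct that, descend and grip.

Emit:
arm_command([
  {"delta_pos": [0,-3,10],"roll": 0,"hand": -1},
  {"delta_pos": [0,0,30],"roll": 0,"hand": -1},
  {"delta_pos": [0,0,25],"roll": 0,"hand": -1},
  {"delta_pos": [0,0,6],"roll": 0,"hand": -1},
  {"delta_pos": [0,0,0],"roll": 0,"hand": -1},
])

```text
clock: 4.8
ee_pos: [0.4347, 0.1111, 0.0699]
ee_rot: [3.141, 0.001, -0.057]
contact_force: [-0.6, 0.3, 0.2]
width: 0.0855
grasp_force: 0.0
```

Emit:
arm_command([
  {"delta_pos": [0,0,0],"roll": 0,"hand": 1},
  {"delta_pos": [0,0,0],"roll": 0,"hand": 1},
  {"delta_pos": [0,0,0],"roll": 0,"hand": 1},
  {"delta_pos": [0,0,0],"roll": 0,"hand": 1},
  {"delta_pos": [0,0,0],"roll": 0,"hand": 1},
], squeeze=25)

```text
clock: 5.3
ee_pos: [0.4354, 0.111, 0.0713]
ee_rot: [-3.141, -0.002, -0.058]
contact_force: [-0.9, -1.2, 8.2]
width: 0.0622
grasp_force: 28.9
```

Emit:
arm_command([
  {"delta_pos": [0,0,-15],"roll": 0,"hand": 1},
  {"delta_pos": [0,0,-25],"roll": 0,"hand": 1},
  {"delta_pos": [0,0,-20],"roll": 0,"hand": 1},
  {"delta_pos": [1,-20,0],"roll": -1,"hand": 1},
  {"delta_pos": [2,-32.5,0],"roll": -1,"hand": 1},
])

```text
clock: 5.8
ee_pos: [0.4407, 0.1622, 0.1317]
ee_rot: [-3.142, -0.002, -0.025]
contact_force: [-0.3, 0.7, -1.9]
width: 0.062
grasp_force: 28.8
```

Emit:
arm_command([
  {"delta_pos": [3,-45,0],"roll": -1,"hand": 1},
  {"delta_pos": [3,-45,0],"roll": -1,"hand": 1},
  {"delta_pos": [5,-45,0],"roll": 0,"hand": 1},
  {"delta_pos": [5,-40,0],"roll": 0,"hand": 1},
  {"delta_pos": [3,-20,0],"roll": 0,"hand": 1},
])

```text
clock: 6.3
ee_pos: [0.4588, 0.3631, 0.1309]
ee_rot: [-3.139, -0.001, 0.016]
contact_force: [-1.1, -0.7, -0.8]
width: 0.0625
grasp_force: 28.7
```

Emit:
arm_command([
  {"delta_pos": [0,0,0],"roll": 0,"hand": 1},
  {"delta_pos": [0,0,0],"roll": 0,"hand": 1},
])

```text
clock: 6.5
ee_pos: [0.4588, 0.3582, 0.1304]
ee_rot: [3.141, 0.0, 0.013]
contact_force: [1.0, -0.8, -1.5]
width: 0.0623
grasp_force: 28.8
```

```bash
python3 - <<'E'
from h import *
o=robot.observe();print(o['ee_pos'],o['ee_rot'],o['width'],o['contact_force'])
save('scene','s2')
E
```

```text
[0.45883689 0.35815501 0.1303794 ] [3.14113443e+00 1.87693019e-04 1.33810266e-02] 0.06226246536107045 [ 1.03623913 -0.82029962 -1.4891462 ]
```

View pics/s2.png

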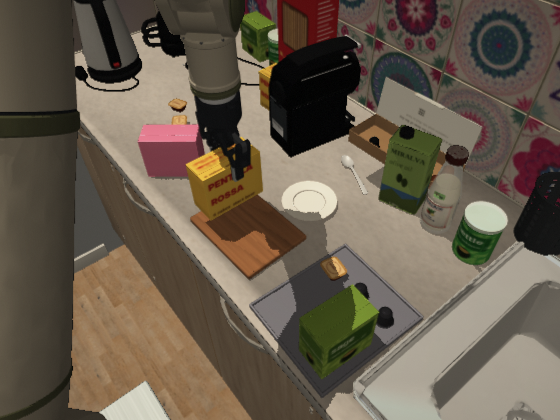

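The yellow carton hangs upright over the board's far-left half, at about (225,180). Now I'll lower it.

Emit:
arm_command([
  {"delta_pos": [6,-3,20],"roll": 0,"hand": 1},
  {"delta_pos": [0,0,20],"roll": 0,"hand": 1},
  {"delta_pos": [0,0,8],"roll": 0,"hand": 1},
  {"delta_pos": [0,0,1],"roll": 0,"hand": 1},
  {"delta_pos": [0,0,1],"roll": 0,"hand": 1},
])

```text
clock: 7.05
ee_pos: [0.4654, 0.3609, 0.0807]
ee_rot: [3.141, -0.0, 0.012]
contact_force: [0.1, -0.5, -0.9]
width: 0.062
grasp_force: 28.7
```

Emit:
arm_command([
  {"delta_pos": [0,0,0],"roll": 0,"hand": 1},
])

```text
clock: 7.15
ee_pos: [0.4655, 0.3614, 0.081]
ee_rot: [-3.141, -0.001, 0.012]
contact_force: [-0.3, 0.1, -1.7]
width: 0.0622
grasp_force: 28.7
```

Not touching yet; lower in small steps.

Emit:
arm_command([
  {"delta_pos": [0,0,1],"roll": 0,"hand": 1},
  {"delta_pos": [0,0,0],"roll": 0,"hand": 1},
])

```text
clock: 7.35
ee_pos: [0.4653, 0.3616, 0.0797]
ee_rot: [-3.141, -0.0, 0.013]
contact_force: [0.0, -0.5, -1.6]
width: 0.0622
grasp_force: 28.7
```

Emit:
arm_command([
  {"delta_pos": [0,0,1],"roll": 0,"hand": 1},
  {"delta_pos": [0,0,0],"roll": 0,"hand": 1},
])

```text
clock: 7.55
ee_pos: [0.4653, 0.3611, 0.079]
ee_rot: [3.141, -0.0, 0.012]
contact_force: [-1.3, -1.6, 7.0]
width: 0.0621
grasp_force: 25.7
```

Emit:
arm_command([
  {"delta_pos": [0,0,0],"roll": 0,"hand": -1},
  {"delta_pos": [0,0,0],"roll": 0,"hand": -1},
  {"delta_pos": [0,0,0],"roll": 0,"hand": -1},
  {"delta_pos": [0,0,0],"roll": 0,"hand": -1},
  {"delta_pos": [0,0,-10],"roll": 0,"hand": -1},
])

```text
clock: 8.05
ee_pos: [0.4646, 0.3611, 0.0875]
ee_rot: [3.14, 0.002, 0.013]
contact_force: [0.3, 0.0, 0.8]
width: 0.0854
grasp_force: 0.0
```

Emit:
arm_command([
  {"delta_pos": [0,0,-35],"roll": 0,"hand": -1},
  {"delta_pos": [0,0,-40],"roll": 0,"hand": -1},
  {"delta_pos": [0,0,0],"roll": 4,"hand": -1},
  {"delta_pos": [0,45,0],"roll": 0,"hand": -1},
  {"delta_pos": [0,45,0],"roll": 0,"hand": -1},
])

```text
clock: 8.55
ee_pos: [0.4598, 0.2719, 0.1642]
ee_rot: [-3.14, -0.001, -0.055]
contact_force: [0.5, -1.5, 1.2]
width: 0.0852
grasp_force: 0.0
```

Emit:
arm_command([
  {"delta_pos": [0,45,0],"roll": 0,"hand": -1},
  {"delta_pos": [0,45,0],"roll": 0,"hand": -1},
  {"delta_pos": [0,45,0],"roll": 0,"hand": -1},
  {"delta_pos": [-2,45,0],"roll": 0,"hand": -1},
  {"delta_pos": [-4,45,0],"roll": 0,"hand": -1},
])

```text
clock: 9.05
ee_pos: [0.4412, 0.0457, 0.164]
ee_rot: [-3.141, -0.001, -0.057]
contact_force: [0.1, -1.0, 0.1]
width: 0.0859
grasp_force: 0.0
```

Emit:
arm_command([
  {"delta_pos": [-4,40,0],"roll": 0,"hand": -1},
  {"delta_pos": [0,0,0],"roll": 0,"hand": -1},
  {"delta_pos": [0,0,0],"roll": 0,"hand": -1},
])

```text
clock: 9.35
ee_pos: [0.4351, 0.0068, 0.1639]
ee_rot: [-3.141, -0.001, -0.06]
contact_force: [0.3, 1.0, -0.2]
width: 0.0855
grasp_force: 0.0
```

```bash
python3 - <<'E'
from h import *
o=robot.observe();print(o['ee_pos'],o['ee_rot'])
save('wrist','w2'); robot.read_camera('scene')
for n in ['stock_carton','tea_carton','jam']: print(n,[(np.round(r['centre'],4).tolist(),round(r['p'],2)) for r in robot.tip_of('wrist',n)],[(np.round(r['centre'],4).tolist(),round(r['p'],2)) for r in robot.tip_of('scene',n)])
E
```

```text
[0.43507741 0.00682668 0.16387818] [-3.14142331e+00 -8.53663018e-04 -5.98949077e-02]
stock_carton [([0.5224, -0.0119, 0.0063], 0.52)] [([0.4612, 0.356, 0.0169], 0.66), ([0.4395, 0.5736, 0.0017], 0.63)]
tea_carton [([0.4222, 0.0078, 0.0091], 0.57)] [([0.4202, 0.0048, 0.001], 0.69)]
jam [([0.5205, 0.1174, 0.0029], 0.57)] []
```

View pics/w2.png

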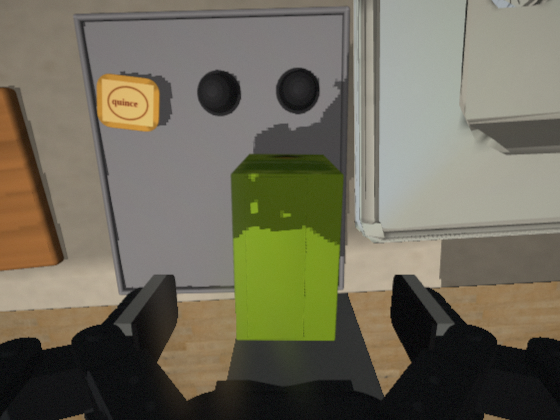

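The green carton (233–340, 155–340) is centred between the fingers and aligned with them.

Emit:
arm_command([
  {"delta_pos": [0,0,30],"roll": 0,"hand": -1},
  {"delta_pos": [0,0,30],"roll": 0,"hand": -1},
  {"delta_pos": [0,0,25],"roll": 0,"hand": -1},
  {"delta_pos": [0,0,8],"roll": 0,"hand": -1},
  {"delta_pos": [0,0,0],"roll": 0,"hand": -1},
])

```text
clock: 10.25
ee_pos: [0.4344, 0.0079, 0.0695]
ee_rot: [3.141, 0.002, -0.057]
contact_force: [0.5, 0.6, 0.2]
width: 0.0854
grasp_force: 0.0
```

Emit:
arm_command([
  {"delta_pos": [0,0,0],"roll": 0,"hand": 1},
  {"delta_pos": [0,0,0],"roll": 0,"hand": 1},
  {"delta_pos": [0,0,0],"roll": 0,"hand": 1},
  {"delta_pos": [0,0,0],"roll": 0,"hand": 1},
  {"delta_pos": [0,0,0],"roll": 0,"hand": 1},
], squeeze=25)

```text
clock: 10.75
ee_pos: [0.4355, 0.0076, 0.0712]
ee_rot: [-3.141, -0.002, -0.057]
contact_force: [-1.0, -0.8, 8.2]
width: 0.064
grasp_force: 28.7
```

Emit:
arm_command([
  {"delta_pos": [0,0,-15],"roll": 0,"hand": 1},
  {"delta_pos": [0,0,-25],"roll": 0,"hand": 1},
  {"delta_pos": [0,0,-20],"roll": 0,"hand": 1},
  {"delta_pos": [3,-20,0],"roll": -1,"hand": 1},
  {"delta_pos": [4,-32.5,0],"roll": -1,"hand": 1},
])

```text
clock: 11.25
ee_pos: [0.4448, 0.0586, 0.1317]
ee_rot: [3.141, -0.002, -0.026]
contact_force: [0.2, -0.6, -0.8]
width: 0.0637
grasp_force: 28.1
```

Emit:
arm_command([
  {"delta_pos": [5,-45,0],"roll": -1,"hand": 1},
  {"delta_pos": [5,-45,0],"roll": -1,"hand": 1},
  {"delta_pos": [7,-45,0],"roll": 0,"hand": 1},
  {"delta_pos": [7,-40,0],"roll": 0,"hand": 1},
  {"delta_pos": [5,-22,0],"roll": 0,"hand": 1},
])

```text
clock: 11.75
ee_pos: [0.4732, 0.2611, 0.1309]
ee_rot: [-3.139, -0.001, 0.016]
contact_force: [0.2, -0.4, -1.3]
width: 0.064
grasp_force: 28.1
```

Emit:
arm_command([
  {"delta_pos": [0,0,0],"roll": 0,"hand": 1},
  {"delta_pos": [0,0,0],"roll": 0,"hand": 1},
])

```text
clock: 11.95
ee_pos: [0.4728, 0.2567, 0.1304]
ee_rot: [3.141, 0.0, 0.013]
contact_force: [-0.5, -0.2, -1.0]
width: 0.0637
grasp_force: 28.2
```

Good. Lower to contact.

Emit:
arm_command([
  {"delta_pos": [0,0,20],"roll": 0,"hand": 1},
  {"delta_pos": [0,0,20],"roll": 0,"hand": 1},
  {"delta_pos": [0,0,9],"roll": 0,"hand": 1},
  {"delta_pos": [0,0,2],"roll": 0,"hand": 1},
  {"delta_pos": [0,0,1],"roll": 0,"hand": 1},
])

```text
clock: 12.45
ee_pos: [0.4725, 0.2545, 0.0792]
ee_rot: [3.14, 0.002, 0.011]
contact_force: [-6.8, -5.5, 24.7]
width: 0.0639
grasp_force: 31.0
```

Emit:
arm_command([
  {"delta_pos": [0,0,0],"roll": 0,"hand": 1},
])

```text
clock: 12.55
ee_pos: [0.4725, 0.2546, 0.0793]
ee_rot: [3.14, 0.001, 0.011]
contact_force: [-3.4, -4.1, 8.7]
width: 0.064
grasp_force: 29.2
```

Emit:
arm_command([
  {"delta_pos": [0,0,0],"roll": 0,"hand": -1},
  {"delta_pos": [0,0,0],"roll": 0,"hand": -1},
  {"delta_pos": [0,0,0],"roll": 0,"hand": -1},
  {"delta_pos": [0,0,0],"roll": 0,"hand": -1},
  {"delta_pos": [0,0,-10],"roll": 0,"hand": -1},
])

```text
clock: 13.05
ee_pos: [0.4726, 0.2565, 0.0876]
ee_rot: [3.14, 0.002, 0.013]
contact_force: [0.1, 0.1, 0.3]
width: 0.0854
grasp_force: 0.0
```

Emit:
arm_command([
  {"delta_pos": [0,0,-35],"roll": 0,"hand": -1},
  {"delta_pos": [0,0,-40],"roll": 0,"hand": -1},
  {"delta_pos": [0,40,0],"roll": 0,"hand": -1},
  {"delta_pos": [0,40,0],"roll": 0,"hand": -1},
  {"delta_pos": [0,45,0],"roll": 0,"hand": -1},
])

```text
clock: 13.55
ee_pos: [0.4749, 0.1314, 0.1644]
ee_rot: [-3.141, -0.002, 0.015]
contact_force: [0.9, -0.5, -0.1]
width: 0.0854
grasp_force: 0.0
```

Emit:
arm_command([
  {"delta_pos": [0,0,0],"roll": 0,"hand": -1},
  {"delta_pos": [0,0,0],"roll": 0,"hand": -1},
])

```text
clock: 13.75
ee_pos: [0.475, 0.1308, 0.164]
ee_rot: [-3.141, -0.001, 0.01]
contact_force: [-0.2, 0.8, -0.3]
width: 0.0857
grasp_force: 0.0
```

```bash
python3 - <<'E'
from h import *
np.set_printoptions(precision=4,suppress=True)
o=robot.observe();print(o['ee_pos'],o['ee_rot'],o['q'])
robot.read_camera('wrist')
m=mask('wrist','jam',(.521,.118),.024)
k=max(cv2.findContours(m[1].astype(np.uint8),0,2)[0],key=cv2.contourArea)[:,0]
print('jam wrist',cv2.minAreaRect(ray('wrist',k,.023)[:,:2].astype(np.float32)),m[2])
for n in ['jam','capsule_a']:print(n,[(np.round(r['centre'],4).tolist(),round(r['p'],2)) for r in robot.tip_of('wrist',n)])
save('scene','s3');save('top','t3')
for c in ['scene','top']:
  for n in ['jam','plate','stock_carton','tea_carton','capsule_a','tray']: print(c,n,[(np.round(r['centre'],4).tolist(),round(r['p'],2)) for r in robot.tip_of(c,n)])
E
```

```text
[0.475  0.1308 0.164 ] [-3.1415 -0.0006  0.0099] [-0.3822  0.4252 -0.0024  2.1895  0.0022  0.5263 -1.9472]
jam wrist ((0.5174685120582581, 0.11977234482765198), (0.046660587191581726, 0.039104100316762924), 80.60791015625) 0.8
jam [([0.5241, 0.1191, 0.007], 0.85)]
capsule_a [([0.5225, -0.0115, 0.0076], 0.85), ([0.5234, 0.0553, 0.0061], 0.74), ([0.608, 0.287, -0.0013], 0.35)]
scene jam [([0.5201, 0.1176, 0.0077], 0.9), ([0.5202, -0.0142, 0.008], 0.68), ([0.4667, 0.0567, 0.0001], 0.66)]
scene plate [([0.6099, 0.2863, 0.0], 0.58)]
scene stock_carton [([0.4404, 0.5711, 0.0013], 0.69), ([0.4632, 0.3574, 0.0169], 0.64)]
scene tea_carton [([0.4583, 0.2531, 0.01], 0.81)]
scene capsule_a [([0.5233, 0.0525, 0.0046], 0.68), ([0.5157, -0.0139, 0.0071], 0.53)]
scene tray [([0.4674, 0.0581, -0.0007], 0.55)]
top jam [([0.5217, 0.1194, 0.007], 0.57)]
top plate [([0.6066, 0.2881, 0.0018], 0.66)]
top stock_carton [([0.4462, 0.5712, -0.0006], 0.87), ([0.4607, 0.3627, 0.0139], 0.75)]
top tea_carton [([0.4519, 0.256, 0.0134], 0.92), ([0.607, 0.2885, 0.0005], 0.23)]
top capsule_a []
top tray [([0.4638, 0.055, -0.0007], 0.58)]
```

View pics/s3.png

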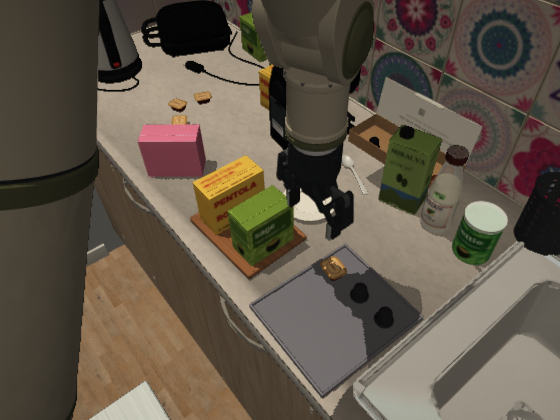

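Both cartons stand upright on the board at (230,190) and (262,225), and the jam at (334,268) is free. Next I turn the tool across the jam's 38 mm side.

Emit:
arm_command([
  {"delta_pos": [45.7,12.5,0],"roll": 0,"hand": -0.4},
  {"delta_pos": [0,0,0],"roll": -8.15,"hand": -0.4},
  {"delta_pos": [0,0,0],"roll": -8.15,"hand": -0.4},
  {"delta_pos": [0,0,0],"roll": -8.15,"hand": -0.4},
  {"delta_pos": [0,0,0],"roll": -8.15,"hand": -0.4},
])

```text
clock: 15.15
ee_pos: [0.5207, 0.1198, 0.1632]
ee_rot: [3.142, 0.0, 0.587]
contact_force: [0.0, -0.1, 0.5]
width: 0.06
grasp_force: 0.0
```

Emit:
arm_command([
  {"delta_pos": [0,0,0],"roll": -8.15,"hand": -0.4},
  {"delta_pos": [0,0,0],"roll": -8.15,"hand": -0.4},
  {"delta_pos": [0,0,0],"roll": -8.15,"hand": -0.4},
  {"delta_pos": [0,0,0],"roll": -8.15,"hand": -0.4},
  {"delta_pos": [0,0,0],"roll": -8.15,"hand": -0.4},
])

```text
clock: 15.65
ee_pos: [0.5206, 0.1198, 0.1632]
ee_rot: [-3.142, 0.0, 1.298]
contact_force: [-0.3, -0.7, 0.6]
width: 0.0597
grasp_force: 0.0
```

Emit:
arm_command([
  {"delta_pos": [0,0,0],"roll": -8.15,"hand": -0.4},
  {"delta_pos": [0,0,45],"roll": 0,"hand": -0.4},
  {"delta_pos": [0,0,35],"roll": 0,"hand": -0.4},
  {"delta_pos": [0,0,0],"roll": 0,"hand": -0.4},
  {"delta_pos": [0,0,0],"roll": 0,"hand": -0.4},
])

```text
clock: 16.15
ee_pos: [0.5204, 0.1201, 0.0834]
ee_rot: [-3.14, 0.001, 1.436]
contact_force: [0.3, 1.0, -0.5]
width: 0.0598
grasp_force: 0.0
```

```bash
python3 - <<'E'
from h import *
np.set_printoptions(precision=4,suppress=True)
o=robot.observe();print(o['ee_pos'],o['ee_rot'],o['width'])
save('wrist','w3')
for r in robot.masks_of('wrist','jam')[:2]:
  k=max(cv2.findContours(r['region'].astype(np.uint8),0,2)[0],key=cv2.contourArea)[:,0]
  print('jam wrist',cv2.minAreaRect(ray('wrist',k,.023)[:,:2].astype(np.float32)),r['p'])
for n in ['jam','capsule_a']:print(n,[(np.round(r['centre'],4).tolist(),round(r['p'],2)) for r in robot.tip_of('wrist',n)])
print(proj('wrist',[o['ee_pos'],[o['ee_pos'][0],o['ee_pos'][1],.02]]))
E
```

```text
[0.5204 0.1201 0.0834] [-3.1402  0.0007  1.4355] 0.05981227353012894
jam wrist ((0.5188661217689514, 0.11680690199136734), (0.04771433398127556, 0.039129529148340225), 79.74834442138672) 0.9
jam [([0.5212, 0.1189, 0.0069], 0.82)]
capsule_a [([0.5236, 0.0569, 0.0086], 0.91), ([0.5217, -0.0091, 0.0026], 0.6)]
[[284.8622 277.4908]
 [284.3033 232.1552]]
```

View pics/w3.png

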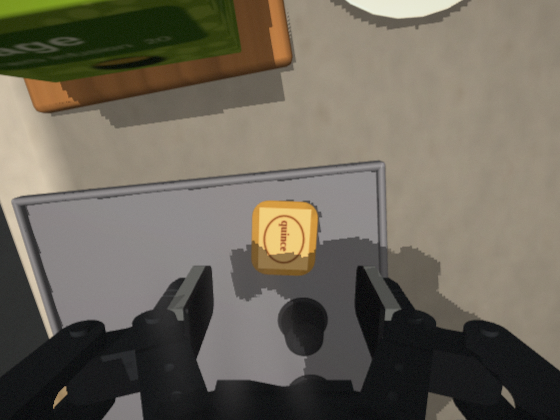

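The jam (285,238) lies centred between the fingers and almost aligned; turn it 2° more and go down.

Emit:
arm_command([
  {"delta_pos": [-1.5,0,20],"roll": 2,"hand": -0.4},
  {"delta_pos": [0,0,25],"roll": 0,"hand": -0.4},
  {"delta_pos": [0,0,15],"roll": 0,"hand": -0.4},
  {"delta_pos": [0,0,8.5],"roll": 0,"hand": -0.4},
  {"delta_pos": [0,0,0],"roll": 0,"hand": -0.4},
])

```text
clock: 16.85
ee_pos: [0.5205, 0.1186, 0.0147]
ee_rot: [-3.141, 0.0, 1.4]
contact_force: [0.2, 0.1, 0.4]
width: 0.0601
grasp_force: 0.0
```

Emit:
arm_command([
  {"delta_pos": [0,0,0],"roll": 0,"hand": 1},
  {"delta_pos": [0,0,0],"roll": 0,"hand": 1},
  {"delta_pos": [0,0,0],"roll": 0,"hand": 1},
  {"delta_pos": [0,0,0],"roll": 0,"hand": 1},
], squeeze=20)

```text
clock: 17.25
ee_pos: [0.521, 0.1186, 0.0158]
ee_rot: [3.14, -0.001, 1.4]
contact_force: [-1.6, 0.6, 7.0]
width: 0.0326
grasp_force: 19.6
```

Emit:
arm_command([
  {"delta_pos": [0,0,-15],"roll": 0,"hand": 1},
  {"delta_pos": [0,0,-30],"roll": 0,"hand": 1},
  {"delta_pos": [0,0,-30],"roll": 0,"hand": 1},
  {"delta_pos": [7.4,43,0],"roll": 0,"hand": 1},
  {"delta_pos": [7.4,43,0],"roll": 0,"hand": 1},
])

```text
clock: 17.75
ee_pos: [0.609, 0.1184, 0.0923]
ee_rot: [3.139, -0.001, 1.401]
contact_force: [1.2, 0.8, -1.3]
width: 0.0328
grasp_force: 20.1
```

Emit:
arm_command([
  {"delta_pos": [41.7,-7.2,0],"roll": 0,"hand": 1},
  {"delta_pos": [41.7,-7.2,0],"roll": 0,"hand": 1},
  {"delta_pos": [41.7,-7.2,0],"roll": 0,"hand": 1},
  {"delta_pos": [41.7,-7.2,0],"roll": 0,"hand": 1},
  {"delta_pos": [0,0,0],"roll": 0,"hand": 1},
])

```text
clock: 18.25
ee_pos: [0.6061, 0.2962, 0.0908]
ee_rot: [-3.141, -0.006, 1.408]
contact_force: [-0.9, 1.0, 0.1]
width: 0.0329
grasp_force: 20.2
```

Emit:
arm_command([
  {"delta_pos": [0,0,0],"roll": 0,"hand": 1},
  {"delta_pos": [0,0,0],"roll": 0,"hand": 1},
])

```text
clock: 18.45
ee_pos: [0.6078, 0.286, 0.0898]
ee_rot: [3.141, 0.001, 1.399]
contact_force: [-0.0, -1.2, -0.7]
width: 0.0328
grasp_force: 20.2
```

```bash
python3 - <<'E'
from h import *
np.set_printoptions(precision=4,suppress=True)
o=robot.observe();print(o['ee_pos'],o['ee_rot'],o['width'],o['grasp_force'],o['contact_force'])
save('wrist','w4')
for n in ['jam','plate']:print(n,[(np.round(r['centre'],4).tolist(),round(r['p'],2)) for r in robot.tip_of('wrist',n)])
E
```

```text
[0.6078 0.286  0.0898] [3.1415 0.0013 1.3989] 0.032807652075276666 20.152187305502594 [-0.033  -1.1872 -0.7129]
jam [([0.6136, 0.2839, 0.0756], 0.94)]
plate [([0.6069, 0.2858, -0.0014], 0.8)]
```

View pics/w4.png

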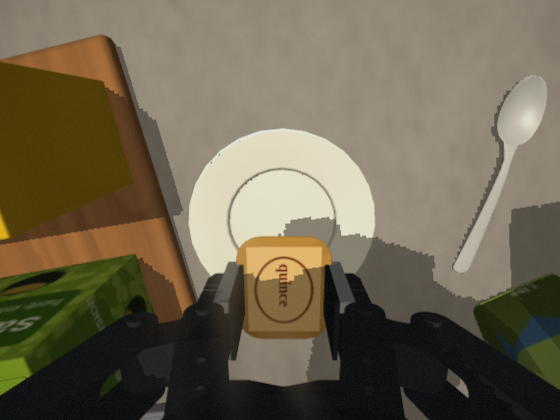

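The jam (284,288) is held level over the plate (282,220 in the image, farther below). Lower it.

Emit:
arm_command([
  {"delta_pos": [1.5,0,30],"roll": 0,"hand": 1},
  {"delta_pos": [0,0,30],"roll": 0,"hand": 1},
  {"delta_pos": [0,0,12],"roll": 0,"hand": 1},
  {"delta_pos": [0,0,0],"roll": 0,"hand": 1},
])

```text
clock: 19.0
ee_pos: [0.6074, 0.288, 0.0164]
ee_rot: [-3.14, 0.002, 1.399]
contact_force: [-0.0, 0.0, 0.2]
width: 0.0328
grasp_force: 20.4
```

Emit:
arm_command([
  {"delta_pos": [0,0,1.5],"roll": 0,"hand": 1},
  {"delta_pos": [0,0,0],"roll": 0,"hand": 1},
])

```text
clock: 19.2
ee_pos: [0.6084, 0.2893, 0.0174]
ee_rot: [3.141, -0.001, 1.4]
contact_force: [0.2, -1.6, 0.2]
width: 0.033
grasp_force: 20.4
```

Emit:
arm_command([
  {"delta_pos": [0,0,1],"roll": 0,"hand": 1},
  {"delta_pos": [0,0,0],"roll": 0,"hand": 1},
])

```text
clock: 19.4
ee_pos: [0.6082, 0.2893, 0.0159]
ee_rot: [3.141, -0.001, 1.4]
contact_force: [0.5, -0.5, -0.8]
width: 0.033
grasp_force: 20.4
```

Emit:
arm_command([
  {"delta_pos": [0,0,1],"roll": 0,"hand": 1},
  {"delta_pos": [0,0,0],"roll": 0,"hand": 1},
])

```text
clock: 19.6
ee_pos: [0.6079, 0.2892, 0.0144]
ee_rot: [3.141, -0.0, 1.4]
contact_force: [-0.1, 0.1, 0.8]
width: 0.033
grasp_force: 20.4
```

Emit:
arm_command([
  {"delta_pos": [-1.5,0,0],"roll": 0,"hand": 1},
  {"delta_pos": [0,0,1],"roll": 0,"hand": 1},
  {"delta_pos": [0,0,0],"roll": 0,"hand": 1},
])

```text
clock: 19.9
ee_pos: [0.6077, 0.2878, 0.0142]
ee_rot: [3.141, -0.0, 1.4]
contact_force: [-2.4, -0.5, 10.4]
width: 0.0327
grasp_force: 20.9
```

Emit:
arm_command([
  {"delta_pos": [0,0,0],"roll": 0,"hand": -0.13},
  {"delta_pos": [0,0,0],"roll": 0,"hand": -0.13},
  {"delta_pos": [0,0,0],"roll": 0,"hand": -0.13},
  {"delta_pos": [0,0,-5],"roll": 0,"hand": -0.13},
  {"delta_pos": [0,0,-15],"roll": 0,"hand": -0.13},
])

```text
clock: 20.4
ee_pos: [0.6068, 0.2873, 0.0325]
ee_rot: [-3.139, 0.002, 1.4]
contact_force: [-0.1, -0.7, -0.0]
width: 0.0483
grasp_force: 0.0
```

Emit:
arm_command([
  {"delta_pos": [0,0,-40],"roll": 0,"hand": -0.13},
  {"delta_pos": [0,0,-45],"roll": 0,"hand": -0.13},
  {"delta_pos": [0,0,-40],"roll": 0,"hand": -1},
  {"delta_pos": [0,0,0],"roll": 0,"hand": -1},
  {"delta_pos": [0,0,0],"roll": 0,"hand": -1},
])

```text
clock: 20.9
ee_pos: [0.6082, 0.2878, 0.1605]
ee_rot: [3.139, -0.002, 1.4]
contact_force: [0.3, 0.4, -1.0]
width: 0.0854
grasp_force: 0.0
```

```bash
python3 - <<'E'
from h import *
np.set_printoptions(precision=4,suppress=True)
o=robot.observe();print(o['ee_pos'],o['ee_rot'],o['width'],o['contact_force'])
save('wrist','w5')
for n in ['jam','plate','tea_carton']:print(n,[(np.round(r['centre'],4).tolist(),round(r['p'],2)) for r in robot.tip_of('wrist',n)])
E
```

```text
[0.6082 0.2878 0.1605] [ 3.139  -0.0016  1.3999] 0.08542966371679103 [ 0.2682  0.3712 -0.9882]
jam [([0.6111, 0.2899, 0.0042], 0.87)]
plate []
tea_carton [([0.459, 0.2544, 0.0119], 0.9)]
```

View pics/w5.png

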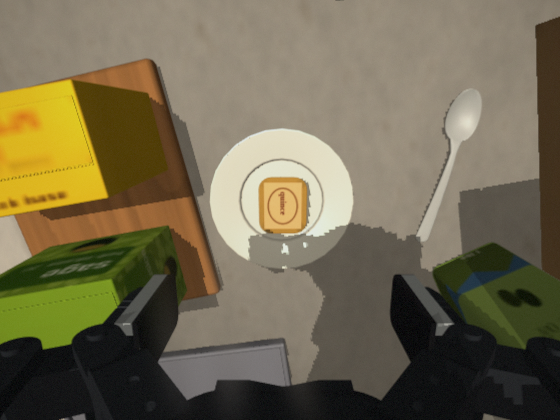

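The jam (283,206) rests on the plate floor (ring centre about (281,199)), slightly off toward −y. I'll measure the offset.

```bash
python3 - <<'E'
from h import *
np.set_printoptions(precision=4,suppress=True)
for c in ['wrist','top']:
  im=robot.read_camera(c)
  hsv=cv2.cvtColor(im,cv2.COLOR_RGB2HSV)
  u=proj(c,[.6075,.2876,.01])[0]
  yy,xx=np.mgrid[:420,:560]; near=np.hypot(xx-u[0],yy-u[1])<(90 if c=='wrist' else 30)
  j=((hsv[...,1]>90)&(hsv[...,2]>60)&(hsv[...,0]<28)&near).astype(np.uint8)
  n,l,s,_=cv2.connectedComponentsWithStats(j); i=1+s[1:,4].argmax()
  k=max(cv2.findContours((l==i).astype(np.uint8),0,2)[0],key=cv2.contourArea)[:,0]
  print(c,'jam',cv2.minAreaRect(ray(c,k,.022)[:,:2].astype(np.float32)))
  for r in robot.masks_of(c,'plate')[:1]:
    k=max(cv2.findContours(r['region'].astype(np.uint8),0,2)[0],key=cv2.contourArea)[:,0]
    w=ray(c,cv2.convexHull(k)[:,0],.011)[:,:2].astype(np.float32)
    print(c,'plate',cv2.fitEllipse(w),cv2.minEnclosingCircle(w),r['p'])
E
```

```text
wrist jam ((0.6060004234313965, 0.2864726483821869), (0.04640420526266098, 0.03837728127837181), 80.27259826660156)
wrist plate ((0.4196990728378296, 0.36084142327308655), (0.0990486592054367, 0.23403538763523102), 90.14289093017578) ((0.44439926743507385, 0.3510607182979584), 0.08289321511983871) 0.61
top jam ((0.6004205346107483, 0.27192923426628113), (0.015391794964671135, 0.03352803364396095), 64.20793914794922)
top plate ((0.6038673520088196, 0.28916478157043457), (0.11244333535432816, 0.11600622534751892), 8.396251678466797) ((0.6048794388771057, 0.2887392044067383), 0.05898461863398552) 0.73
```

```bash
python3 - <<'E'
from h import *
from scipy.optimize import least_squares
np.set_printoptions(precision=4,suppress=True)
im=cv2.imread('pics/w5.png'); g=cv2.GaussianBlur(cv2.cvtColor(im,cv2.COLOR_BGR2GRAY),(3,3),0).astype(float)
for z,r0 in((.012,.060),(.0055,.037)):
  for it,c0 in enumerate([np.array([.6075,.2905])]*1):
    P=[]
    for a in np.radians(np.arange(0,360,5)):
      rr=np.linspace(r0-.008,r0+.008,41)
      uv=proj('wrist',np.c_[c0[0]+rr*np.cos(a),c0[1]+rr*np.sin(a),np.full(41,z)])
      v=cv2.remap(g.astype(np.float32),uv[:,:1].astype(np.float32),uv[:,1:].astype(np.float32),1)[:,0]
      d=np.gradient(v); i=np.argmin(d) if r0>.05 else np.abs(d).argmax()
      if abs(d[i])>3: P.append([c0[0]+rr[i]*np.cos(a),c0[1]+rr[i]*np.sin(a)])
    P=np.array(P); s=least_squares(lambda v:np.hypot(*(P-v[:2]).T)-v[2],[*c0,r0],loss='soft_l1',f_scale=.001)
    print(r0,len(P),s.x)
E
```

```text
0.06 68 [0.6032 0.2875 0.0586]
0.037 72 [0.6048 0.2884 0.0333]
```

The jam is within about 2–3 mm of the plate centre, so I'll leave it. Now back to the tea carton.

Emit:
arm_command([
  {"delta_pos": [0,0,-5],"roll": 7.95,"hand": -1},
  {"delta_pos": [0,0,0],"roll": 7.95,"hand": -1},
  {"delta_pos": [0,0,0],"roll": 7.95,"hand": -1},
  {"delta_pos": [0,0,0],"roll": 7.95,"hand": -1},
  {"delta_pos": [0,0,0],"roll": 7.95,"hand": -1},
])

```text
clock: 21.8
ee_pos: [0.6074, 0.2877, 0.1628]
ee_rot: [-3.141, 0.001, 0.701]
contact_force: [0.4, -0.1, 1.1]
width: 0.0855
grasp_force: 0.0
```

Emit:
arm_command([
  {"delta_pos": [0,0,0],"roll": 7.95,"hand": -1},
  {"delta_pos": [0,0,0],"roll": 7.95,"hand": -1},
  {"delta_pos": [0,0,0],"roll": 7.95,"hand": -1},
  {"delta_pos": [0,0,0],"roll": 7.95,"hand": -1},
  {"delta_pos": [0,0,0],"roll": 7.95,"hand": -1},
])

```text
clock: 22.3
ee_pos: [0.6075, 0.2878, 0.1628]
ee_rot: [3.141, 0.001, 0.007]
contact_force: [0.4, 0.2, 0.3]
width: 0.0849
grasp_force: 0.0
```

Emit:
arm_command([
  {"delta_pos": [-45.4,9.9,0],"roll": 0,"hand": -1},
  {"delta_pos": [-45.4,9.9,0],"roll": 0,"hand": -1},
  {"delta_pos": [-45.4,9.9,0],"roll": 0,"hand": -1},
  {"delta_pos": [0,0,0],"roll": 0,"hand": -1},
  {"delta_pos": [0,0,0],"roll": 0,"hand": -1},
])

```text
clock: 22.8
ee_pos: [0.4713, 0.2565, 0.1635]
ee_rot: [-3.141, -0.0, 0.014]
contact_force: [0.8, 0.7, 0.2]
width: 0.0854
grasp_force: 0.0
```

Emit:
arm_command([
  {"delta_pos": [1,1,30],"roll": 0,"hand": -1},
  {"delta_pos": [0,0,30],"roll": 0,"hand": -1},
  {"delta_pos": [0,0,20],"roll": 0,"hand": -1},
  {"delta_pos": [0,0,4],"roll": 0,"hand": -1},
  {"delta_pos": [0,0,0],"roll": 0,"hand": -1},
])

```text
clock: 23.3
ee_pos: [0.4736, 0.2554, 0.0786]
ee_rot: [3.141, 0.001, 0.012]
contact_force: [0.5, 1.4, 0.1]
width: 0.0857
grasp_force: 0.0
```

Emit:
arm_command([
  {"delta_pos": [0,0,0],"roll": 0,"hand": 1},
  {"delta_pos": [0,0,0],"roll": 0,"hand": 1},
  {"delta_pos": [0,0,0],"roll": 0,"hand": 1},
  {"delta_pos": [0,0,0],"roll": 0,"hand": 1},
  {"delta_pos": [0,0,0],"roll": 0,"hand": 1},
], squeeze=25)

```text
clock: 23.8
ee_pos: [0.4736, 0.2555, 0.0802]
ee_rot: [-3.141, -0.002, 0.012]
contact_force: [0.9, -0.7, 8.4]
width: 0.0638
grasp_force: 29.4
```

Emit:
arm_command([
  {"delta_pos": [0,0,-15],"roll": 0,"hand": 1},
  {"delta_pos": [0,0,-25],"roll": 0,"hand": 1},
  {"delta_pos": [0,0,-20],"roll": 0,"hand": 1},
  {"delta_pos": [0,0,0],"roll": 4,"hand": 1},
  {"delta_pos": [0,0,0],"roll": 0,"hand": 1},
])

```text
clock: 24.3
ee_pos: [0.473, 0.2555, 0.1402]
ee_rot: [-3.141, -0.001, -0.058]
contact_force: [0.6, 0.2, -1.2]
width: 0.0641
grasp_force: 28.8
```

Emit:
arm_command([
  {"delta_pos": [0,25,0],"roll": 0,"hand": 1},
  {"delta_pos": [-2,40,0],"roll": 0,"hand": 1},
  {"delta_pos": [-4,45,0],"roll": 0,"hand": 1},
  {"delta_pos": [-5,45,0],"roll": 0,"hand": 1},
  {"delta_pos": [-5,45,0],"roll": 0,"hand": 1},
])

```text
clock: 24.8
ee_pos: [0.4446, 0.0551, 0.139]
ee_rot: [3.141, 0.001, -0.054]
contact_force: [1.5, -0.5, -1.1]
width: 0.0638
grasp_force: 28.9
```

Emit:
arm_command([
  {"delta_pos": [-4,30,0],"roll": 0,"hand": 1},
  {"delta_pos": [-2,19.6,0],"roll": 0,"hand": 1},
  {"delta_pos": [0,0,0],"roll": 0,"hand": 1},
  {"delta_pos": [0,0,0],"roll": 0,"hand": 1},
  {"delta_pos": [0,0,0],"roll": 0,"hand": 1},
])

```text
clock: 25.3
ee_pos: [0.4369, 0.0085, 0.1392]
ee_rot: [-3.141, -0.0, -0.055]
contact_force: [0.8, 1.0, -0.7]
width: 0.0636
grasp_force: 28.8
```

Emit:
arm_command([
  {"delta_pos": [0,1,25],"roll": 0,"hand": 1},
  {"delta_pos": [0,0,25],"roll": 0,"hand": 1},
  {"delta_pos": [0,0,14],"roll": 0,"hand": 1},
  {"delta_pos": [0,0,0],"roll": 0,"hand": 1},
  {"delta_pos": [0,0,0],"roll": 0,"hand": 1},
])

```text
clock: 25.8
ee_pos: [0.4366, 0.0073, 0.0752]
ee_rot: [-3.142, 0.001, -0.055]
contact_force: [0.5, 0.2, 1.3]
width: 0.064
grasp_force: 28.8
```

Emit:
arm_command([
  {"delta_pos": [0,0,1.5],"roll": 0,"hand": 1},
  {"delta_pos": [0,0,0],"roll": 0,"hand": 1},
])

```text
clock: 26.0
ee_pos: [0.437, 0.0066, 0.0744]
ee_rot: [-3.141, -0.001, -0.057]
contact_force: [-0.1, -0.0, -0.6]
width: 0.064
grasp_force: 28.8
```

Emit:
arm_command([
  {"delta_pos": [0,-0.5,1],"roll": 0,"hand": 1},
  {"delta_pos": [0,0,0],"roll": 0,"hand": 1},
])

```text
clock: 26.2
ee_pos: [0.4368, 0.007, 0.0731]
ee_rot: [-3.141, -0.001, -0.057]
contact_force: [-0.4, -1.0, -0.5]
width: 0.0639
grasp_force: 28.8
```

Emit:
arm_command([
  {"delta_pos": [0,0,1],"roll": 0,"hand": 1},
  {"delta_pos": [0,0,0],"roll": 0,"hand": 1},
])

```text
clock: 26.4
ee_pos: [0.4367, 0.0066, 0.0721]
ee_rot: [3.141, -0.001, -0.058]
contact_force: [-0.1, -0.1, 5.8]
width: 0.0638
grasp_force: 28.7
```

Emit:
arm_command([
  {"delta_pos": [0,0,0],"roll": 0,"hand": -1},
  {"delta_pos": [0,0,0],"roll": 0,"hand": -1},
  {"delta_pos": [0,0,0],"roll": 0,"hand": -1},
  {"delta_pos": [0,0,0],"roll": 0,"hand": -1},
  {"delta_pos": [0,0,-10],"roll": 0,"hand": -1},
])

```text
clock: 26.9
ee_pos: [0.436, 0.0069, 0.0813]
ee_rot: [3.141, 0.002, -0.057]
contact_force: [-0.0, 0.1, 0.2]
width: 0.0856
grasp_force: 0.0
```

Emit:
arm_command([
  {"delta_pos": [0,0,-40],"roll": 0,"hand": -1},
  {"delta_pos": [0,0,-42],"roll": 0,"hand": -1},
  {"delta_pos": [0,0,0],"roll": -4,"hand": -1},
  {"delta_pos": [4.1,-44.3,0],"roll": 0,"hand": -1},
  {"delta_pos": [4.1,-44.3,0],"roll": 0,"hand": -1},
])

```text
clock: 27.4
ee_pos: [0.4441, 0.0951, 0.1651]
ee_rot: [-3.141, -0.002, 0.008]
contact_force: [0.7, 1.1, 0.1]
width: 0.0853
grasp_force: 0.0
```

Emit:
arm_command([
  {"delta_pos": [4.1,-44.3,0],"roll": 0,"hand": -1},
  {"delta_pos": [4.1,-44.3,0],"roll": 0,"hand": -1},
  {"delta_pos": [4.1,-44.3,0],"roll": 0,"hand": -1},
  {"delta_pos": [4.1,-44.3,0],"roll": 0,"hand": -1},
  {"delta_pos": [4.1,-44.3,0],"roll": 0,"hand": -1},
])

```text
clock: 27.9
ee_pos: [0.461, 0.319, 0.1646]
ee_rot: [3.142, -0.0, 0.013]
contact_force: [0.9, -1.2, 0.2]
width: 0.0855
grasp_force: 0.0
```

Emit:
arm_command([
  {"delta_pos": [4.1,-44.3,0],"roll": 0,"hand": -1},
  {"delta_pos": [0,0,0],"roll": 0,"hand": -1},
  {"delta_pos": [0,0,0],"roll": 0,"hand": -1},
  {"delta_pos": [0,0,0],"roll": 0,"hand": -1},
])

```text
clock: 28.3
ee_pos: [0.4648, 0.3601, 0.164]
ee_rot: [3.14, 0.0, 0.012]
contact_force: [-0.0, -0.6, -0.7]
width: 0.0855
grasp_force: 0.0
```

```bash
cat > g.py <<'E'
from h import *
import sys
np.set_printoptions(precision=4,suppress=True)
o=robot.observe();print(o['ee_pos'],o['ee_rot'])
save('top',sys.argv[1]);save('scene','s'+sys.argv[1])
P=dict(tea_carton=((.419,.006),(.064,.106,.105)))
if len(sys.argv)>2: P['stock_carton']=((.4273,.1098),(.062,.127,.104))
for n,(p,D) in P.items():
    for c in ['scene','top']:
        b=mask(c,n,p); t,e=fit({c:b[1].astype(np.float32)},[*p,np.pi/2-.057],.006,D,
          {'scene':hull('scene',box(*p0[:2],.006,p0[2],.064,.106,.105))} if n[0]=='s' else {})
        if n[0]=='t' and c=='scene': p0=t
        print(n,c,t[:2],np.degrees(t[2])-90,e)
E
python3 g.py t6
```

```text
[0.4648 0.3601 0.164 ] [3.1405 0.0004 0.0117]
tea_carton scene [0.4201 0.0066] -2.5258554694612627 0.028650647029280663
tea_carton top [0.4197 0.0077] -1.9197453374629418 0.06950400024652481
```

Tea is back within about 1 mm of its original place. Now the stock carton.

Emit:
arm_command([
  {"delta_pos": [0.5,-1,30],"roll": 0,"hand": -1},
  {"delta_pos": [0,0,30],"roll": 0,"hand": -1},
  {"delta_pos": [0,0,20],"roll": 0,"hand": -1},
  {"delta_pos": [0,0,5],"roll": 0,"hand": -1},
  {"delta_pos": [0,0,0],"roll": 0,"hand": -1},
])

```text
clock: 29.0
ee_pos: [0.4653, 0.362, 0.0784]
ee_rot: [3.141, 0.001, 0.012]
contact_force: [0.0, 0.2, -0.0]
width: 0.0854
grasp_force: 0.0
```

Emit:
arm_command([
  {"delta_pos": [0,0,0],"roll": 0,"hand": 1},
  {"delta_pos": [0,0,0],"roll": 0,"hand": 1},
  {"delta_pos": [0,0,0],"roll": 0,"hand": 1},
  {"delta_pos": [0,0,0],"roll": 0,"hand": 1},
  {"delta_pos": [0,0,0],"roll": 0,"hand": 1},
], squeeze=25)

```text
clock: 29.5
ee_pos: [0.466, 0.3626, 0.08]
ee_rot: [-3.141, -0.001, 0.012]
contact_force: [-0.4, -2.1, 7.6]
width: 0.0624
grasp_force: 28.3
```

Emit:
arm_command([
  {"delta_pos": [0,0,-15],"roll": 0,"hand": 1},
  {"delta_pos": [0,0,-25],"roll": 0,"hand": 1},
  {"delta_pos": [0,0,-20],"roll": 0,"hand": 1},
  {"delta_pos": [0,0,0],"roll": 4,"hand": 1},
  {"delta_pos": [0,0,0],"roll": 0,"hand": 1},
])

```text
clock: 30.0
ee_pos: [0.4656, 0.363, 0.1399]
ee_rot: [-3.14, -0.001, -0.058]
contact_force: [-0.2, -0.4, -2.4]
width: 0.0621
grasp_force: 28.2
```

Emit:
arm_command([
  {"delta_pos": [0,25,0],"roll": 0,"hand": 1},
  {"delta_pos": [-2,40,0],"roll": 0,"hand": 1},
  {"delta_pos": [-3,45,0],"roll": 0,"hand": 1},
  {"delta_pos": [-3,45,0],"roll": 0,"hand": 1},
  {"delta_pos": [-3,45,0],"roll": 0,"hand": 1},
])

```text
clock: 30.5
ee_pos: [0.4423, 0.1621, 0.1385]
ee_rot: [3.141, 0.0, -0.054]
contact_force: [2.1, 0.3, -1.7]
width: 0.0619
grasp_force: 28.2
```

Emit:
arm_command([
  {"delta_pos": [-2,30,0],"roll": 0,"hand": 1},
  {"delta_pos": [-2,23.5,0],"roll": 0,"hand": 1},
  {"delta_pos": [0,0,0],"roll": 0,"hand": 1},
  {"delta_pos": [0,0,0],"roll": 0,"hand": 1},
  {"delta_pos": [0,0,0],"roll": 0,"hand": 1},
])

```text
clock: 31.0
ee_pos: [0.4363, 0.1114, 0.1387]
ee_rot: [-3.141, -0.0, -0.055]
contact_force: [-0.4, 0.4, -2.3]
width: 0.0616
grasp_force: 28.2
```

Emit:
arm_command([
  {"delta_pos": [-0.5,0.5,25],"roll": 0,"hand": 1},
  {"delta_pos": [0,0,25],"roll": 0,"hand": 1},
  {"delta_pos": [0,0,14],"roll": 0,"hand": 1},
  {"delta_pos": [0,0,2],"roll": 0,"hand": 1},
  {"delta_pos": [0,0,0],"roll": 0,"hand": 1},
])

```text
clock: 31.5
ee_pos: [0.4353, 0.1109, 0.0722]
ee_rot: [3.141, 0.001, -0.055]
contact_force: [0.3, -0.2, -1.1]
width: 0.0622
grasp_force: 27.5
```

Emit:
arm_command([
  {"delta_pos": [0,0,1],"roll": 0,"hand": 1},
  {"delta_pos": [0,0,0],"roll": 0,"hand": 1},
])

```text
clock: 31.7
ee_pos: [0.4356, 0.1106, 0.0719]
ee_rot: [-3.141, -0.0, -0.056]
contact_force: [-0.5, 0.1, -1.9]
width: 0.0623
grasp_force: 27.5
```

Emit:
arm_command([
  {"delta_pos": [0,0,1],"roll": 0,"hand": 1},
  {"delta_pos": [0,0,0],"roll": 0,"hand": 1},
])

```text
clock: 31.9
ee_pos: [0.4357, 0.11, 0.0712]
ee_rot: [-3.141, -0.001, -0.057]
contact_force: [0.0, -0.7, 3.2]
width: 0.0621
grasp_force: 26.5
```

Touching. Release, then move up and away to the right.

Emit:
arm_command([
  {"delta_pos": [0,0,0],"roll": 0,"hand": -1},
  {"delta_pos": [0,0,0],"roll": 0,"hand": -1},
  {"delta_pos": [0,0,0],"roll": 0,"hand": -1},
  {"delta_pos": [0,0,0],"roll": 0,"hand": -1},
  {"delta_pos": [0,0,-10],"roll": 0,"hand": -1},
])

```text
clock: 32.4
ee_pos: [0.4349, 0.1098, 0.0803]
ee_rot: [3.141, 0.002, -0.057]
contact_force: [-0.1, 0.1, 0.3]
width: 0.0855
grasp_force: 0.0
```

Emit:
arm_command([
  {"delta_pos": [0,0,-40],"roll": 0,"hand": -1},
  {"delta_pos": [0,0,-45],"roll": 0,"hand": -1},
  {"delta_pos": [0,0,-45],"roll": 0,"hand": -1},
  {"delta_pos": [0,45,-20],"roll": 0,"hand": -1},
  {"delta_pos": [6,45,0],"roll": 0,"hand": -1},
])

```text
clock: 32.9
ee_pos: [0.4371, 0.0199, 0.2345]
ee_rot: [-3.14, -0.006, -0.054]
contact_force: [1.2, -0.2, -0.2]
width: 0.0855
grasp_force: 0.0
```

Emit:
arm_command([
  {"delta_pos": [6,45,0],"roll": 0,"hand": -1},
  {"delta_pos": [6,45,0],"roll": 0,"hand": -1},
  {"delta_pos": [6,45,0],"roll": 0,"hand": -1},
  {"delta_pos": [0,45,0],"roll": 0,"hand": -1},
  {"delta_pos": [0,45,0],"roll": 0,"hand": -1},
])

```text
clock: 33.4
ee_pos: [0.4409, -0.2077, 0.2316]
ee_rot: [-3.142, -0.001, -0.057]
contact_force: [0.5, 0.7, -0.4]
width: 0.0854
grasp_force: 0.0
```

Emit:
arm_command([
  {"delta_pos": [0,30,0],"roll": 0,"hand": -1},
  {"delta_pos": [0,0,0],"roll": 0,"hand": -1},
  {"delta_pos": [0,0,0],"roll": 0,"hand": -1},
])

```text
clock: 33.7
ee_pos: [0.4392, -0.236, 0.2311]
ee_rot: [-3.141, 0.0, -0.059]
contact_force: [0.4, 0.0, -0.7]
width: 0.0854
grasp_force: 0.0
```

```bash
python3 g.py t7 1; python3 - <<'E'
from h import *
for c in ['scene','top']:
  for n in ['jam','plate','capsule_a']: print(c,n,[(np.round(r['centre'],4).tolist(),round(r['p'],2)) for r in robot.tip_of(c,n)])
E
```

```text
[ 0.4392 -0.236   0.2311] [-3.1413  0.0002 -0.0588]
tea_carton scene [0.42   0.0064] -1.855033450766399 0.043250106275081635
tea_carton top [0.4193 0.0075] -3.44659193569224 0.06481745839118958
stock_carton scene [0.4278 0.1076] -3.1665475726638164 0.043920665979385376
stock_carton top [0.4266 0.1102] -3.287209036301661 0.054959237575531006
scene jam [([0.6113, 0.2857, 0.007], 0.82)]
scene plate [([0.609, 0.2922, -0.0018], 0.87)]
scene capsule_a [([0.5173, -0.0143, 0.0079], 0.88)]
top jam [([0.608, 0.2888, 0.0063], 0.81), ([0.605, 0.2904, 0.0007], 0.41)]
top plate [([0.6054, 0.2866, 0.0006], 0.66)]
top capsule_a [([0.5215, -0.0068, 0.0091], 0.57), ([0.5256, 0.0534, 0.0071], 0.46)]
```

View pics/st7.png

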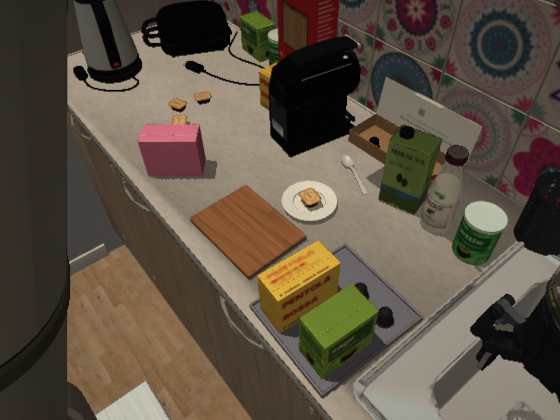

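The jam sits in the plate's middle at (311,197), and both cartons are back in place upright, at (300,285) and (338,330). The capsules haven't moved and the gripper is clear, so I'm handing in.

```bash
python3 -c "
from station import robot
print(robot.finish_job())"
```

```text
the job is handed in; nothing more can be done
None
```

The job is handed in: the jam is on the white plate, about 2–3 mm off centre, and both cartons went to the board and back upright, within about 1 mm of where they stood; the capsules were left untouched.

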